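Free the forged lever and hold it level over the pin

TASK

Flip the cam lever of the holding jig fully over so that the forged offset lever is freed, then pick the forged lever up at its balance point and carry it to the assembly stand. Finish holding it there, still and level, with its eye right over the stand's pin and its shank lined up over the fork, about 5 cm clear above the pin, so that I can slip a washer onto the pin: do not put it down or let go. Leave the other tools on the bench where they lie.

Things in the scene. Friction and masses are not known exactly. Their poses are not given: they have to be found in the camera images.
- crank_balance (a point): Balance point of the loose forged offset lever (bare steel, 254 mm long, 0.56 to 0.84 kg): inside its shank, half-way up, 60 mm from the eye's axis and 37 mm from the eye's rim, not at mid-length. The straight shank is 14 mm wide, 20 mm tall; pinch it across its width from above. Axes: x along the shank from eye to tail, y across, z up.
- crank_eye (a point): Centre of the forged lever's heavy round eye at one end: 46 mm diameter, 34 mm tall, with an upright 17 mm hole; the point is 17 mm above its underside, level with the middle of the shank. Axes as crank_balance.
- crank_tail (a point): Point in the middle of the forged lever's shank near the tail (a flat round end, 22 mm), 185 mm from crank_eye and 125 mm from crank_balance along x; axes as crank_balance. The shank lies under the cam here, and belongs over the stand's fork here.
- jig: Fixed dark steel jig that holds the forged lever at the start: base plate 270 x 100 x 12 mm, round seat with a 10 mm tall stub inside the eye, saddle near the tail. Origin on the bench below the balance point; x from eye to tail, z up. Shank centre 70 mm above the bench, 48 mm free below it at the balance point. The cam lever stands beside the saddle on cheeks up to 98 mm, at x 125, y 34 mm.
- cam (a joint): Cam lever angle in rad. 0 = shut: tongue over the shank, handle leaning 0.6 rad from upright over the shank to the jig's -y side. 1.3 = end stop, fully over: handle leaning 0.7 rad to +y, tongue swung up clear. Starts at 0 to 0.15, stays where left; about 2 N at the knob moves it. The shank comes out freely above 1.1.
- cam_hinge (a point): Hinge of the cam lever, 87 mm above the bench; the hinge axis runs along the jig's x, and y of this point is the direction in which the handle is flipped open.
- cam_knob (a point): Centre of the black ball knob (20 mm diameter) at the end of the cam lever's handle, a 10 mm steel rod that runs straight from the hinge, 95 mm long. Knob centre about 165 mm above the bench when shut, 182 mm when upright.
- stand: Fixed dark steel assembly stand: base plate 270 x 90 x 12 mm, round pedestal with an upright 12 mm pin, and a fork on a post. Nothing on it is taller than 85 mm. Origin on the bench right below where the balance point belongs: pin at x = -60 mm, fork at x = 125 mm; z up.
- stand_pin (a point): Tip of the stand's upright pin (12 mm diameter), 85 mm above the bench; axes as the stand's. The forged lever's eye is to be held over it.
- stand_fork (a point): Middle of the fork's mouth, level with the top of its prongs, 78 mm above the bench (28 mm between the prongs), 185 mm from the pin; axes as the stand's. The shank is to be held over it at crank_tail.

How it is judged:
By the outcome, as a careful person would: the job done as asked, in the order asked, and still so for the second after the job is handed in, while the arm keeps its last pose, push and grip.
It also fails if it takes over 61 s, if anything falls off the work surface, if the arm or the gripper's body presses on something with over 40 N, if the wrist force passes 120 N, or if a joint passes its speed limit or range.

ROBOT

A 7-joint arm with a two-finger parallel gripper is mounted at the origin on the work surface. World frame = base frame: x ahead of the robot, y to its left, z up, the work surface at z = 0. Lengths are in m, angles in rad, forces in N, time in s.
With the tool pointing down it reaches from about 0.4 to 0.85 m from the base axis. Payload 4.5 kg.
Tool frame: the origin (TCP) lies on the centre line of the jaws, within the pads' length; the fingertips stand 8 mm ahead of it and the grasp point (between the pads) lies 11 mm behind it; z points along the fingers, x is the direction in which the jaws open and shut, and the axes are right-handed (so a half turn about z gives the same grasp; the last joint's range is limited). The gripper opens to 88 mm and grips with 3 to 60 N. Pads are 18 mm wide; open, the fingers measure 123 mm over their backs; the gripper's body (75 mm by 187 mm) begins 45 mm behind the grasp point.
Start: joints at [-1.266, 0.689, -0.195, 1.565, 0.157, 0.902, -0.215], TCP at [0.167, 0.602, 0.247] pointing down, gripper open.
Joint ranges: [-3.01, 3.01], [-0.46, 2.08], [-1.47, 1.51], [0.13, 2.56], [-1, 4.14], [0.04, 2.09], [-2.66, 2.66]. Speed limits (rad/s): [2.57, 2.57, 3.14, 3.14, 3.14, 3.14, 3.14].

INTERFACE

Orientations are given as a unit quaternion [x, y, z, w].
In Python, from plant import r gives the robot as it stands.
- The arm moves only by the shell command python3 -m pendant 'ROWS' [FORCE]. ROWS is JSON, a list of rows, each a list of 3 entries, a list of its own where there are three numbers: the turn, a rotation vector about the tool's x, y, z in rad, then the shift along the tool's x, y, z in m, then the opening, from 0 (shut) to 1 (fully open). In form: [[[wx, wy, wz], [tx, ty, tz], claw], ...]. A call has 1 to 10 rows; each row is the pose to reach, as a shift and turn from the pose commanded when the call began, along the tool's axes at that moment; what a row does not reach only later rows make up. A row lasts 1/10 s, in which the tool goes at most 50 mm and 8.59 degrees, less where a joint would pass 70% of its speed; a pose out of reach is approached as far as the arm can. A call with a gripper value outside its range is refused whole. The fingers move at their own pace and stop on an object; FORCE is the grip in N (left out, the last holds). Time passes only in rows, so rows that repeat a pose let the fingers close. It gives the time, the measured TCP pose, the force and the opening at its end, in the units of the state.
- r.get_state(): the state, without advancing time (a new reading comes with each control period).
- r.snapshot(name): name is "side" or "top" or "wrist"; returns a dict with "image" (384x512x3 uint8, red, green, blue), "mtx" (3x3 intrinsics, pixels), "R" (3x3) and "t" (3): a world point X has camera coordinates R X + t; the wrist camera has in their place "T_tool_cam" (4x4, takes a point from camera to tool coordinates, whose origin is the TCP and whose axes are the tool frame's). Camera axes: x right, y down, z forward; pixel columns grow to the right and rows downward; lengths in m; the calibration is good to about 2 mm. The wrist camera is an equidistant fisheye: a pixel r from the principal point sees the ray r / f radians off the axis. A picture is of the moment at which its call begins: read the wrist's pose just before it. There is no depth.
- r.finish_job(): hands the job in, once; it reports no verdict.
The state is a dict: "clock": time; "q": joint angles; "qd": joint speeds; "joint_torque": joint torques, N m; "tool_pos": TCP position; "eef_rot": TCP orientation; "contact_force": force on the tool from outside, world axes, zero at the start; "moment": the same for the moment, N m; "opening": opening from 0.0 (shut) to 1.0 (fully open).
Only numpy, scipy, OpenCV 4.12 (cv2) and the standard library are available. Lean on these libraries where they do the work, as an engineer would, in place of code of your own. Each camera call takes 0.05 s, during which the arm holds its last target. There are 200 camera calls.

## Working session

There is one attempt and no reset: what is moved stays moved. The work goes in short steps, Python scripts to look and compute and a shell command to move; the robot and the scene stay as the last step left them, time stands still between calls to the robot, and variables do not carry over. Pictures are saved under pics/ and viewed, about 8 in all and at most 12, crops included, and the job is handed in when it is done.

```bash
mkdir -p pics; ls
python3 - <<'E'
from plant import r
import cv2,numpy as np
np.set_printoptions(precision=4,suppress=True)
s=r.get_state();print(s)
for n in("top","side"):
    d=r.snapshot(n);cv2.imwrite(f"pics/{n}0.png",d["image"][:,:,::-1]);print(n,d["mtx"],d["R"],d["t"])
    np.savez(f"{n}.npz",mtx=d["mtx"],R=d["R"],t=d["t"])
d=r.snapshot("wrist");cv2.imwrite("pics/wrist0.png",d["image"][:,:,::-1]);print(d["mtx"],d["T_tool_cam"])
E
```

```text
pics
{'clock': 0.0, 'q': array([-1.2662,  0.69  , -0.1945,  1.5664,  0.1573,  0.9025, -0.2151]), 'qd': array([-0.0005,  0.    ,  0.0001, -0.0013,  0.0001,  0.0007, -0.0004]), 'joint_torque': array([ -0.0003, -52.7558,  -1.2672, -15.3428,  -0.0526,   0.0068,
         0.0002]), 'tool_pos': array([0.1671, 0.6016, 0.2459]), 'eef_rot': array([ 0.796 ,  0.6052, -0.0007,  0.0006]), 'contact_force': array([ 0.0636,  0.4304, -0.3629]), 'moment': array([ 0.0425, -0.064 , -0.0377]), 'opening': 0.9973394291290022}
top [[383.254    0.     256.5098]
 [  0.     383.254  190.6099]
 [  0.       0.       1.    ]] [[ 0.0054 -0.9998 -0.0214]
 [-0.9992 -0.0045 -0.0408]
 [ 0.0407  0.0216 -0.9989]] [0.0223 0.498  0.7873]
side [[372.1602   0.     255.6906]
 [  0.     372.1602 193.1041]
 [  0.       0.       1.    ]] [[-0.7041 -0.7096  0.025 ]
 [-0.3924  0.3595 -0.8466]
 [ 0.5918 -0.606  -0.5316]] [0.3713 0.2909 0.6157]
[[297.3186   0.     256.0085]
 [  0.     297.3186 185.6625]
 [  0.       0.       1.    ]] [[ 1.     -0.0003  0.     -0.0008]
 [ 0.0003  0.9569  0.2904 -0.0762]
 [-0.0001 -0.2904  0.9569 -0.1373]
 [ 0.      0.      0.      1.    ]]
```

View pics/top0.png

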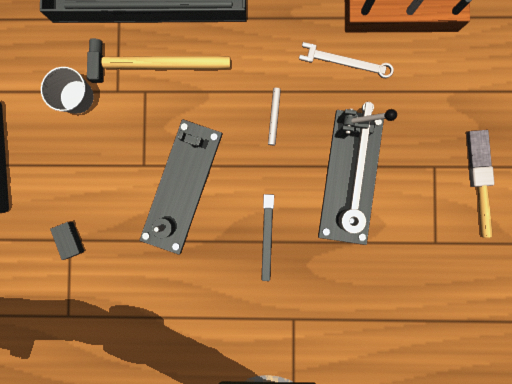

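View pics/side0.png

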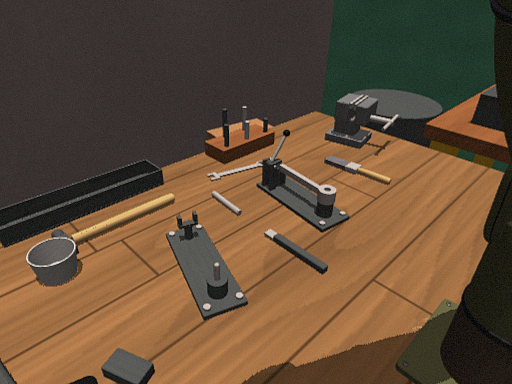

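Run:
```python
import cv2,numpy as np
a=cv2.imread("pics/top0.png")
l=cv2.resize(a[110:260,130:230],None,fx=4,fy=4,interpolation=2);m=cv2.resize(a[95:245,315:415],None,fx=4,fy=4,interpolation=2)
cv2.imwrite("pics/crop_top.png",np.hstack([l,m]))
b=cv2.imread("pics/side0.png")
l=cv2.resize(b[200:320,160:250],None,fx=4.4,fy=4.4,interpolation=2);m=cv2.resize(b[120:240,255:345],None,fx=4.4,fy=4.4,interpolation=2)
cv2.imwrite("pics/crop_side.png",np.hstack([l,m]))
```

```text
(no output)
```

View pics/crop_top.png

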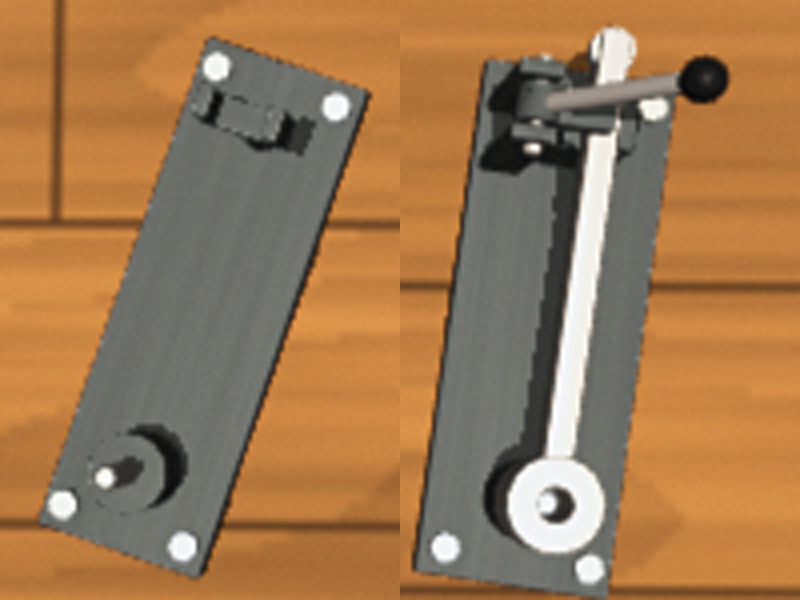

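View pics/crop_side.png

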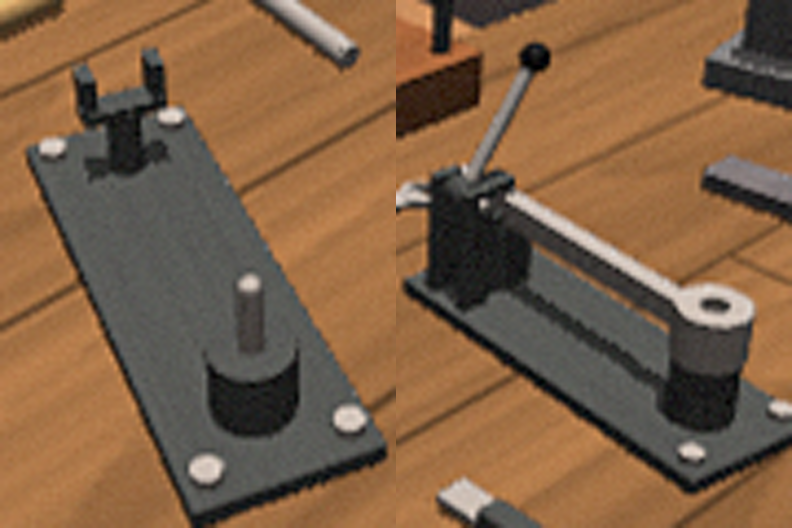

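```bash
cat > h.py <<'E'
import numpy as np,cv2
from scipy.spatial.transform import Rotation as Ro
np.set_printoptions(precision=4,suppress=True)
C={n:dict(np.load(n+".npz")) for n in("top","side")}
def ray(n,p):
    c=C[n];d=c["R"].T@np.linalg.solve(c["mtx"],[*p,1]);return -c["R"].T@c["t"],d/np.linalg.norm(d)
def onz(n,p,z):
    o,d=ray(n,p);return o+d*(z-o[2])/d[2]
def tri(a,b):
    o1,d1=ray("top",a);o2,d2=ray("side",b)
    k=np.linalg.lstsq(np.c_[d1,-d2],o2-o1,rcond=None)[0];A=o1+k[0]*d1;B=o2+k[1]*d2
    return (A+B)/2,np.linalg.norm(A-B)
E
python3 - <<'E'
from h import *
print("pin",tri((156.2,229.5),(216.6,264.3)),onz("top",(156.2,229.5),.085))
for p in[(184,126.8),(213.8,136.8),(145.5,236),(175.5,246.8)]:print("sb",onz("top",p,.015))
fork=onz("side",(186.8,214.1),.078);print("fork",fork)
print("eye",tri((354,221),(327.3,189.5)),onz("top",(354,221),.087))
print("tailend",onz("top",(368.2,107),.08))
print("shank mid",onz("top",((587-400)/4+315,300/4+95),.08))
print("knob",tri((390.8,114.8),(286.6,133)))
for p in[((655-400)/4+315,107/4+95),((445-400)/4+315,547/4+95),((590-400)/4+315,570/4+95)]:print("jb",onz("top",p,.015))
E
```

```text
pin (array([0.42  , 0.2125, 0.0831]), np.float64(0.0009621050293822771)) [0.4205 0.2123 0.085 ]
sb [0.6306 0.1771 0.015 ]
sb [0.6097 0.1144 0.015 ]
sb [0.4025 0.2542 0.015 ]
sb [0.3807 0.1914 0.015 ]
fork [0.5942 0.1536 0.078 ]
eye (array([ 0.4385, -0.1602,  0.083 ]), np.float64(0.0005459621144736447)) [ 0.4389 -0.1591  0.087 ]
tailend [ 0.6554 -0.1887  0.08  ]
shank mid [ 0.535  -0.1758  0.08  ]
knob (array([ 0.6196, -0.2041,  0.1642]), np.float64(0.001337877462388346))
jb [ 0.6415 -0.2277  0.015 ]
jb [ 0.4138 -0.119   0.015 ]
jb [ 0.4026 -0.1929  0.015 ]
```

```bash
cat >> h.py <<'E'
def go(*targets):
    from plant import r
    s=r.get_state();R0=Ro.from_quat(s["eef_rot"]);print(s["clock"],"tcp",s["tool_pos"],"q",s["q"],"F",s["contact_force"],"op",s["opening"])
    for p,yaw in targets:
        Rt=Ro.from_matrix([[np.cos(yaw),np.sin(yaw),0],[np.sin(yaw),-np.cos(yaw),0],[0,0,-1]])
        print("turn",(R0.inv()*Rt).as_rotvec(),"shift",R0.inv().apply(np.array(p)-s["tool_pos"]))
E
python3 -c "
from h import *
go(([.45,.3,.25],1.431),([.61,-.258,.25],1.431))"
```

```text
0.15 tcp [0.1671 0.6018 0.2461] q [-1.2662  0.6898 -0.1945  1.566   0.1573  0.9025 -0.2151] F [0.6327 0.2745 0.5269] op 0.996040337241918
turn [-0.      0.0013 -0.1309] shift [-0.2152  0.3533 -0.0036]
turn [-0.      0.0013 -0.1309] shift [-0.7101  0.6567 -0.0029]
```

```bash
python3 -m pendant '[[[0,0,-0.13],[-0.215,0.353,-0.004],0],[[0,0,-0.13],[-0.215,0.353,-0.004],0],[[0,0,-0.13],[-0.215,0.353,-0.004],0],[[0,0,-0.13],[-0.215,0.353,-0.004],0],[[0,0,-0.13],[-0.215,0.353,-0.004],0],[[0,0,-0.13],[-0.215,0.353,-0.004],0],[[0,0,-0.13],[-0.215,0.353,-0.004],0],[[0,0,-0.13],[-0.215,0.353,-0.004],0],[[0,0,-0.13],[-0.215,0.353,-0.004],0],[[0,0,-0.13],[-0.215,0.353,-0.004],0]]'; python3 -c "
from h import *
go(([.61,-.258,.25],1.431))"
```

```text
clock: 1.15
tool_pos: [0.4517, 0.298, 0.2504]
eef_rot: [0.757, 0.653, -0.0, 0.001]
contact_force: [-0.8, 0.9, -0.7]
opening: 0.117
1.15 tcp [0.4517 0.298  0.2504] q [-0.4958  0.5806 -0.2805  1.8124  0.2195  0.7795  0.5345] F [-0.7699  0.8578 -0.7443] op 0.11659120999081016
turn [ 0.0006  0.0012 -0.0069] shift [-0.5269  0.2379  0.0012]
```

```bash
python3 -m pendant '[[[0,0,0],[-0.53,0.238,0],0],[[0,0,0],[-0.53,0.238,0],0],[[0,0,0],[-0.53,0.238,0],0],[[0,0,0],[-0.53,0.238,0],0],[[0,0,0],[-0.53,0.238,0],0],[[0,0,0],[-0.53,0.238,0],0],[[0,0,0],[-0.53,0.238,0],0],[[0,0,0],[-0.53,0.238,0],0],[[0,0,0],[-0.53,0.238,0],0],[[0,0,0],[-0.53,0.238,0],0]]'; python3 -m pendant '[[[0,0,0],[0,0,0],0],[[0,0,0],[0,0,0],0],[[0,0,0],[0,0,0],0]]';  python3 -c "
from h import *
go(([.61,-.258,.25],1.431),([.61,-.258,.156],1.431))"
```

```text
clock: 2.15
tool_pos: [0.5896, -0.1781, 0.2507]
eef_rot: [0.754, 0.657, 0.001, -0.001]
contact_force: [0.7, 0.6, -0.2]
opening: 0.007
clock: 2.45
tool_pos: [0.5889, -0.1757, 0.2506]
eef_rot: [0.754, 0.657, 0.001, -0.001]
contact_force: [0.5, 0.8, -0.2]
opening: 0.008
2.45 tcp [ 0.5889 -0.1757  0.2506] q [ 0.4     0.6813 -0.3287  1.5889  0.2561  0.9148  1.4172] F [ 0.5304  0.7618 -0.2002] op 0.007513323418945463
turn [-0.0006 -0.0026  0.0037] shift [-0.0787  0.0321  0.0004]
turn [-0.0006 -0.0026  0.0037] shift [-0.0789  0.0321  0.0944]
```

```bash
python3 -m pendant '[[[0,0,0],[-0.079,0.032,0],0],[[0,0,0],[-0.079,0.032,0],0],[[0,0,0],[-0.079,0.032,0],0],[[0,0,0],[-0.079,0.032,0.04],0],[[0,0,0],[-0.079,0.032,0.075],0],[[0,0,0],[-0.079,0.032,0.094],0],[[0,0,0],[-0.079,0.032,0.094],0],[[0,0,0],[-0.079,0.032,0.094],0]]';  python3 -c "
from h import *
from plant import r
for n in('side',):cv2.imwrite('pics/s1.png',cv2.resize(r.snapshot(n)['image'][80:240,210:380,::-1],None,fx=3,fy=3))
go(([.61,-.258,.156],1.431))"
```

```text
clock: 3.25
tool_pos: [0.61, -0.2599, 0.1573]
eef_rot: [0.754, 0.657, 0.001, -0.0]
contact_force: [-0.1, -0.2, 0.0]
opening: 0.003
3.3 tcp [ 0.6105 -0.2607  0.1582] q [ 0.4896  0.8533 -0.2991  1.5144  0.3077  0.8182  1.5085] F [-0.0785 -0.043  -0.8544] op 0.0040442443666079885
turn [ 0.0023 -0.0007  0.0013] shift [ 0.0026 -0.0009  0.0022]
```

View pics/s1.png

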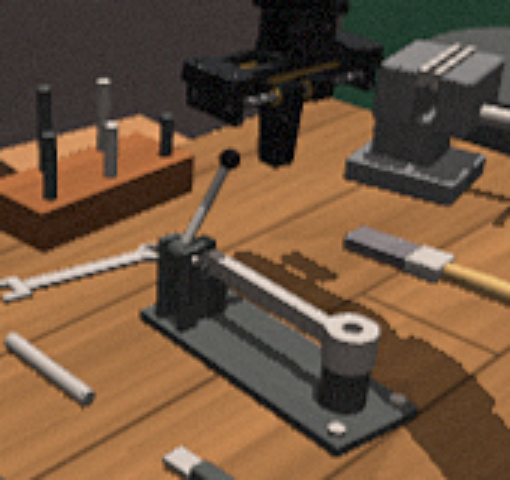

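```bash
python3 -m pendant '[[[0,0,0],[0.02,0,0],0],[[0,0,0],[0.035,0,0],0],[[0,0,0],[0.047,0,0],0],[[0,0,0],[0.059,0,0],0],[[0,0,0],[0.071,0,0],0],[[0,0,0],[0.083,0,0],0],[[0,0,0],[0.095,0,0],0],[[0,0,0],[0.105,0,0],0],[[0,0,0],[0.115,0,0],0],[[0,0,0],[0.115,0,0],0]]';  python3 -m pendant '[[[0,0,0],[0.008,0,0],0],[[0,0,0],[0.014,0,0],0],[[0,0,0],[0.014,0,0],0]]'; python3 -c "
from h import *
from plant import r
for n in('side',):cv2.imwrite('pics/s2.png',cv2.resize(r.snapshot(n)['image'][80:240,210:380,::-1],None,fx=3,fy=3))
go(([.61,-.258,.156],1.431))"
```

```text
clock: 4.3
tool_pos: [0.6252, -0.1458, 0.1562]
eef_rot: [0.754, 0.657, 0.0, -0.001]
contact_force: [0.7, -0.5, -0.2]
opening: 0.005
clock: 4.6
tool_pos: [0.6274, -0.1334, 0.1566]
eef_rot: [0.755, 0.656, 0.0, -0.0]
contact_force: [0.6, -0.3, -0.1]
opening: 0.002
4.65 tcp [ 0.6274 -0.1337  0.1567] q [ 0.2865  0.8268 -0.2754  1.589   0.2911  0.7665  1.3156] F [-0.8135  0.6697  0.5522] op 0.00674042452347628
turn [-0.0001 -0.001  -0.0002] shift [-0.1255  0.0001  0.0006]
```

View pics/s2.png

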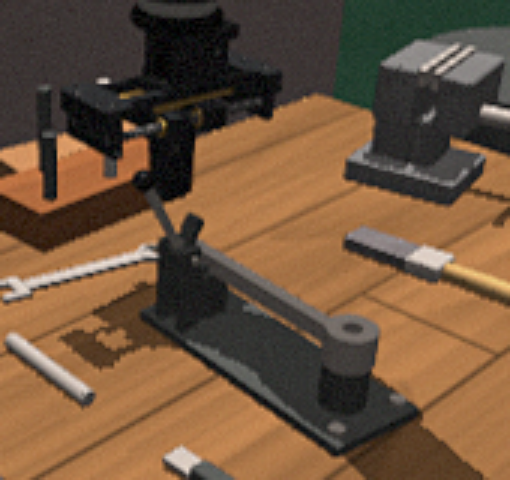

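```bash
for i in 1 2 3 4; do python3 -m pendant '[[[0,0,0],[0.004,0,0],0],[[0,0,0],[0.004,0,0],0]]' | egrep "pos|force"; done
```

```text
tool_pos: [0.628, -0.1304, 0.1568]
contact_force: [-0.1, -1.2, 0.3]
tool_pos: [0.6285, -0.1262, 0.1568]
contact_force: [-0.2, -0.6, 0.1]
tool_pos: [0.6291, -0.1219, 0.1567]
contact_force: [0.3, -1.3, -0.8]
tool_pos: [0.6297, -0.1179, 0.1568]
contact_force: [-0.7, -0.5, 0.0]
```

```bash
for i in 1 2 3; do python3 -m pendant '[[[0,0,0],[0.003,0,0],0],[[0,0,0],[0.003,0,0],0]]' | egrep "pos|force"; done;  python3 -c "
from h import *
from plant import r
for n in('side',):cv2.imwrite('pics/s3.png',cv2.resize(r.snapshot(n)['image'][110:230,220:350,::-1],None,fx=4,fy=4))
v=np.array([.1395,.9902,0]);h=np.array([.6267,-.1515,.087])
for a in(.9,1.,1.1,1.2,1.3):
  X=h+.095*(np.sin(a-.6)*v+np.cos(a-.6)*np.array([0,0,1]));c=C['side'];p=c['mtx']@(c['R']@X+c['t']);print(a,(p[:2]/p[2]-[220,110])*4)
"
```

```text
tool_pos: [0.63, -0.1158, 0.1567]
contact_force: [0.0, -1.5, 0.8]
tool_pos: [0.63, -0.1155, 0.1567]
contact_force: [-1.3, -6.1, 1.4]
tool_pos: [0.63, -0.1153, 0.1567]
contact_force: [-1.1, -9.2, -0.6]
0.9 [172.7359  99.8419]
1.0 [161.6965 107.5326]
1.1 [151.0089 116.388 ]
1.2 [140.8048 126.3088]
1.3 [131.2107 137.1798]
```

View pics/s3.png

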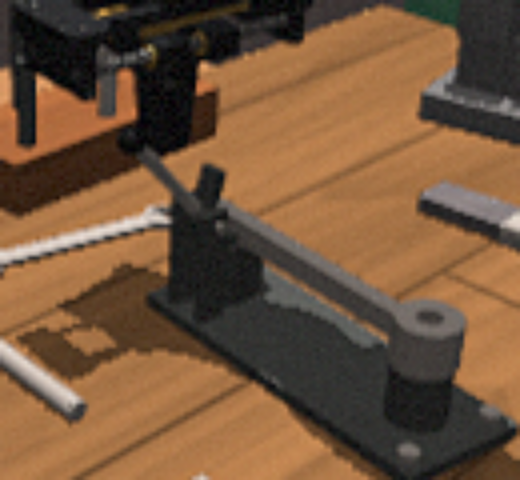

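```bash
python3 -m pendant '[[[0,0,0],[-0.02,0,0],0],[[0,0,0],[-0.03,0,-0.02],0],[[0,0,0],[-0.03,0,-0.06],0],[[0,0,0],[-0.03,0,-0.07],0],[[0,0,0],[-0.03,0,-0.07],0]]' | egrep "pos|force";  python3 -c "
from h import *
go(([.498,-.168,.18],1.431))"
```

```text
tool_pos: [0.6281, -0.1386, 0.2287]
contact_force: [-0.7, -0.1, -0.2]
6.6 tcp [ 0.6281 -0.1386  0.2287] q [ 0.3086  0.7406 -0.3032  1.5264  0.2566  0.9093  1.3535] F [-0.7042 -0.1355 -0.2302] op 0.0018453833849376088
turn [ 0.0045 -0.0014 -0.0003] shift [-0.0473 -0.1249  0.0481]
```

```bash
python3 -m pendant '[[[0,0,0],[-0.047,-0.125,0],0],[[0,0,0],[-0.047,-0.125,0],0.7],[[0,0,0],[-0.047,-0.125,0.0],0.7],[[0,0,0],[-0.047,-0.125,0.025],0.7],[[0,0,0],[-0.047,-0.125,0.048],0.7],[[0,0,0],[-0.047,-0.125,0.048],0.7],[[0,0,0],[-0.047,-0.125,0.048],0.7]]' | egrep "pos|force";  python3 -c "
from h import *
from plant import r
go(([.498,-.168,.059],1.431))
s=r.get_state()
d=r.snapshot('wrist');im=d['image'][:,:,::-1].copy()
R=Ro.from_quat(s['eef_rot']).as_matrix();T=np.linalg.inv(d['T_tool_cam']);K=d['mtx']
def pr(X):
    c=T[:3,:3]@(R.T@(np.array(X)-s['tool_pos']))+T[:3,3];th=np.arctan2(np.hypot(c[0],c[1]),c[2]);u=c[:2]/np.hypot(c[0],c[1])*th*K[0,0];return u+K[:2,2]
u=np.array([.9902,-.1395]);e=np.array([.4388,-.1594])
for l,z in((0,.087),(.04,.08),(.06,.08),(.12,.08),(.185,.08)):
    p=pr([*(e+l*u),z]);print(l,p);cv2.circle(im,tuple(int(round(x)) for x in p),2,(0,0,255),-1)
cv2.imwrite('pics/w1.png',im)
"
```

```text
tool_pos: [0.4958, -0.1678, 0.178]
contact_force: [0.5, -0.1, 1.0]
7.3 tcp [ 0.4958 -0.1678  0.178 ] q [ 0.4105  0.6688 -0.2794  1.9343  0.3143  0.5827  1.3546] F [ 0.4554 -0.0971  0.9665] op 0.5272327959999424
turn [-0.0022 -0.001  -0.    ] shift [-0.      0.0024  0.119 ]
0 [257.098  122.5557]
0.04 [257.0301 170.9557]
0.06 [257.0109 194.2407]
0.12 [256.9391 256.6828]
0.185 [256.8528 310.5343]
```

View pics/w1.png

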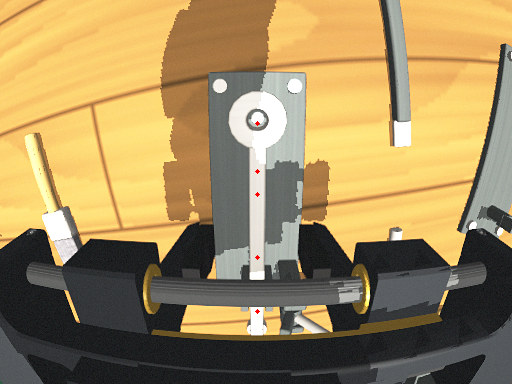

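```bash
python3 -m pendant '[[[0,0,0],[0,0.001,0.04],0.7],[[0,0,0],[0,0.001,0.075],0.7],[[0,0,0],[0,0.001,0.1],0.7],[[0,0,0],[0,0.001,0.114],0.7],[[0,0,0],[0,0.001,0.119],0.7],[[0,0,0],[0,0.001,0.119],0.7],[[0,0,0],[0,0.001,0.119],0.7]]' | egrep "pos|force"; python3 -m pendant '[[[0,0,0],[0,0,0],0.4],[[0,0,0],[0,0,0],0.2],[[0,0,0],[0,0,0],0],[[0,0,0],[0,0,0],0],[[0,0,0],[0,0,0],0],[[0,0,0],[0,0,0],0],[[0,0,0],[0,0,0],0],[[0,0,0],[0,0,0],0]]' 50;python3 -c "
from h import *
go(([.497,-.168,.059],1.431))"
```

```text
tool_pos: [0.4981, -0.1689, 0.0607]
contact_force: [-0.2, -0.4, 0.8]
clock: 8.85
tool_pos: [0.4973, -0.1682, 0.0597]
eef_rot: [0.755, 0.656, 0.0, -0.0]
contact_force: [-0.4, 1.5, 1.2]
opening: 0.147
8.85 tcp [ 0.4973 -0.1682  0.0597] q [ 0.3331  0.8708 -0.157   1.9955  0.4069  0.3049  1.2719] F [-0.406   1.5159  1.1836] op 0.14726028888854995
turn [ 0.0001 -0.0008 -0.0005] shift [ 0.0001 -0.0004  0.0007]
```

```bash
python3 -m pendant '[[[0,0,0],[0,0,-0.005],0],[[0,0,0],[0,0,-0.012],0],[[0,0,0],[0,0,-0.022],0],[[0,0,0],[0,0,-0.04],0],[[0,0,0],[0,0,-0.065],0],[[0,0,0],[0,0,-0.095],0],[[0,0,0],[0,0,-0.125],0],[[0,0,0],[0,0,-0.15],0],[[0,0,0],[0,0,-0.16],0],[[0,0,0],[0,0,-0.16],0]]';python3 -c "
from h import *
from plant import r
go(([.477,.193,.22],1.246))
s=r.get_state();print(s['moment'])
cv2.imwrite('pics/s4.png',r.snapshot('side')['image'][60:300,200:440,::-1].repeat(2,0).repeat(2,1))"
```

```text
clock: 9.85
tool_pos: [0.4976, -0.1691, 0.221]
eef_rot: [0.755, 0.655, 0.001, 0.001]
contact_force: [0.1, -0.0, -7.0]
opening: 0.149
9.85 tcp [ 0.4976 -0.1691  0.221 ] q [ 0.4382  0.6057 -0.3187  1.8913  0.2861  0.6862  1.3794] F [ 0.1133 -0.0352 -6.9876] op 0.14898250657408374
turn [0.0026 0.0003 0.1834] shift [ 0.3556 -0.0714  0.0006]
[ 0.0323 -0.0027  0.0257]
```

View pics/s4.png

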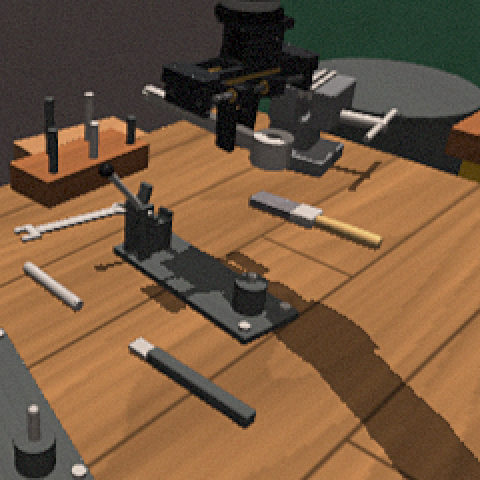

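```bash
python3 -m pendant '[[[0,0,0.005],[0.01,-0.002,0],0],[[0,0,0.015],[0.03,-0.006,0],0],[[0,0,0.03],[0.055,-0.011,0],0],[[0,0,0.045],[0.08,-0.016,0],0],[[0,0,0.06],[0.105,-0.021,0],0],[[0,0,0.075],[0.13,-0.026,0],0],[[0,0,0.09],[0.155,-0.031,0],0],[[0,0,0.105],[0.18,-0.036,0],0],[[0,0,0.115],[0.2,-0.04,0],0],[[0,0,0.12],[0.21,-0.042,0],0]]'|egrep "pos|force|open"; python3 -c "
from h import *
go(([.477,.193,.22],1.246))"
```

```text
tool_pos: [0.4838, 0.0482, 0.2186]
contact_force: [1.1, -0.7, -5.3]
opening: 0.152
10.9 tcp [0.4838 0.0482 0.2186] q [-0.035   0.5613 -0.2452  2.0021  0.2255  0.6061  0.8834] F [ 1.1015 -0.7446 -5.2553] op 0.15248541406035226
turn [-0.0029 -0.0004  0.0678] shift [ 0.1383 -0.0434 -0.0012]
```

```bash
python3 -m pendant '[[[0,0,0.01],[0.015,-0.005,0],0],[[0,0,0.02],[0.035,-0.011,0],0],[[0,0,0.03],[0.06,-0.019,0],0],[[0,0,0.045],[0.085,-0.027,0],0],[[0,0,0.055],[0.105,-0.033,0],0],[[0,0,0.062],[0.122,-0.038,0],0],[[0,0,0.066],[0.134,-0.042,0],0],[[0,0,0.068],[0.138,-0.043,0],0],[[0,0,0.068],[0.138,-0.043,0],0],[[0,0,0.068],[0.138,-0.043,0],0]]'|egrep "pos|force|open"; python3 -c "
from h import *
go(([.4772,.1932,.141],1.246))"
```

```text
tool_pos: [0.4791, 0.188, 0.2194]
contact_force: [0.1, -1.7, -5.4]
opening: 0.151
11.9 tcp [0.4791 0.188  0.2194] q [-0.3407  0.5879 -0.196   1.9244  0.1815  0.6475  0.5907] F [ 0.1447 -1.6926 -5.4202] op 0.15072881716921313
turn [-0.0002  0.0016 -0.0054] shift [ 0.0044 -0.0034  0.0784]
```

```bash
python3 -m pendant '[[[0,0,0],[0.002,-0.002,0.01],0],[[0,0,0],[0.004,-0.003,0.025],0],[[0,0,0],[0.004,-0.003,0.042],0],[[0,0,0],[0.004,-0.003,0.058],0],[[0,0,0],[0.004,-0.003,0.07],0],[[0,0,0],[0.004,-0.003,0.077],0],[[0,0,0],[0.004,-0.003,0.078],0],[[0,0,0],[0.004,-0.003,0.078],0],[[0,0,0],[0.004,-0.003,0.078],0]]'|egrep "pos|force|open"; python3 -c "
from h import *
from plant import r
go(([.4772,.1932,.141],1.246))
a=r.snapshot('top')['image'][100:260,110:250,::-1];b=r.snapshot('side')['image'][140:300,140:280,::-1]
cv2.imwrite('pics/f1.png',cv2.resize(np.hstack([a,b]),None,fx=2.85,fy=2.85,interpolation=2))
def px(n,X):
  c=C[n];p=c['mtx']@(c['R']@X+c['t']);return p[:2]/p[2]
u=np.array([.9477,-.3193,0]);e=np.array([.4203,.2124,0])
for n,o in(('top',(110,100)),('side',(140,140))):
  for l,z in((0,.169),(0,.085),(.185,.162),(.220,.162)):
    p=(px(n,e+l*u+[0,0,z])-o)*2.85;print(n,l,z,p+[400*(n=='side')-(n=='side'),0])
"
```

```text
tool_pos: [0.4781, 0.1944, 0.1423]
contact_force: [0.9, 0.2, -4.7]
opening: 0.151
12.8 tcp [0.4781 0.1944 0.1423] q [-0.3832  0.7136 -0.1506  1.9895  0.2263  0.4528  0.5405] F [ 0.8646  0.2193 -4.7496] op 0.15125905094937966
turn [ 0.0009 -0.001  -0.0041] shift [-0.0015 -0.0004  0.0013]
top 0 0.169 [ 90.9087 378.0335]
top 0 0.085 [131.4802 369.3197]
top 0.185 0.162 [197.9467  83.5756]
top 0.22 0.162 [217.2736  28.6124]
side 0 0.169 [611.9531 248.7431]
side 0 0.085 [616.2775 351.6752]
side 0.185 0.162 [523.3332 118.0331]
side 0.22 0.162 [509.9209  96.9618]
```

View pics/f1.png

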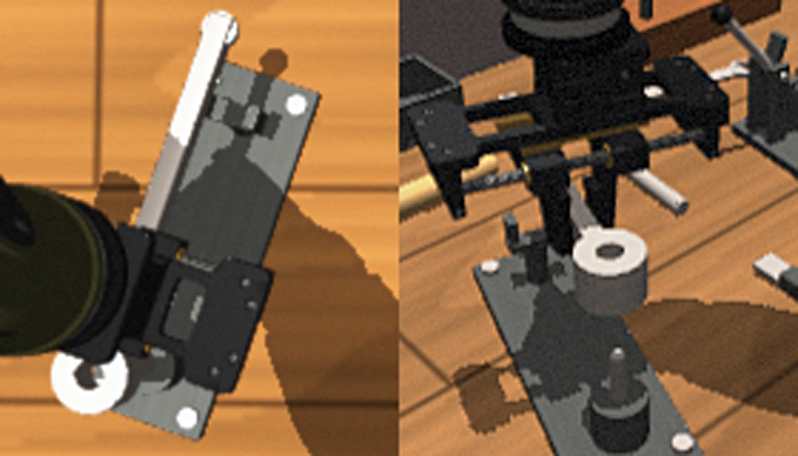

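```bash
python3 -m pendant '[[[0,0,-0.006],[-0.001,0,0.001],0],[[0,0,-0.006],[-0.001,0,0.001],0],[[0,0,-0.006],[-0.001,0,0.001],0],[[0,0,-0.006],[-0.001,0,0.001],0],[[0,0,-0.006],[-0.001,0,0.001],0],[[0,0,-0.006],[-0.001,0,0.001],0],[[0,0,-0.006],[-0.001,0,0.001],0],[[0,0,-0.006],[-0.001,0,0.001],0]]'|egrep "pos|force|open"; python3 -c "
from h import *
from plant import r
go(([.4772,.1932,.141],1.246));print(r.get_state()['qd'])
s=r.get_state()
a=r.snapshot('top')['image'][100:260,110:250,::-1]
d=r.snapshot('wrist');b=d['image'][60:220,186:326,::-1]
cv2.imwrite('pics/f2.png',cv2.resize(np.hstack([a,b]),None,fx=2.85,fy=2.85,interpolation=2))
R=Ro.from_quat(s['eef_rot']).as_matrix();T=np.linalg.inv(d['T_tool_cam']);K=d['mtx']
def pr(X):
    c=T[:3,:3]@(R.T@(np.array(X)-s['tool_pos']))+T[:3,3];th=np.arctan2(np.hypot(c[0],c[1]),c[2]);return c[:2]/np.hypot(c[0],c[1])*th*K[0,0]+K[:2,2]
for z in(.169,.085):print('wrist',z,(pr([.4203,.2124,z])-[186,60])*2.85+[399,0])
"
```

```text
tool_pos: [0.4773, 0.1933, 0.1407]
contact_force: [-0.9, -0.0, -6.1]
opening: 0.151
13.7 tcp [0.4773 0.1933 0.1407] q [-0.3816  0.7158 -0.1512  1.9926  0.2296  0.4491  0.5445] F [-0.9421 -0.0106 -6.1336] op 0.15091518114751984
turn [ 0.     -0.0001  0.0021] shift [-0.0002 -0.     -0.0003]
[ 0.0008  0.0009 -0.0005  0.0002  0.0002 -0.0023  0.0011]
wrist 0.169 [604.8686 232.6931]
wrist 0.085 [602.0594 178.9679]
```

View pics/f2.png

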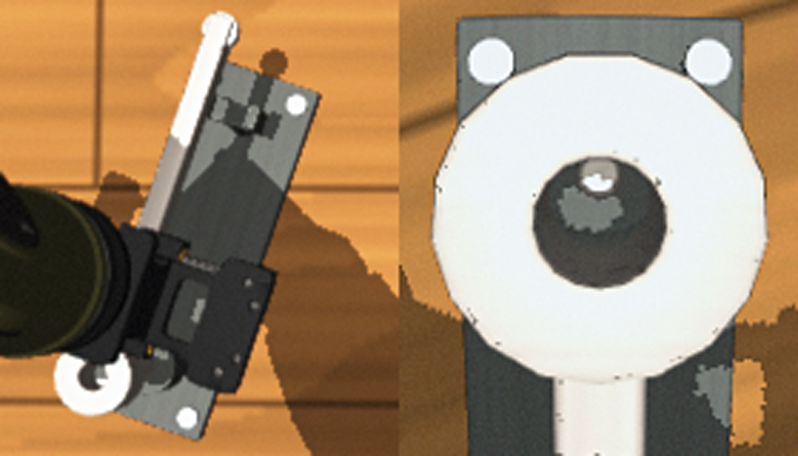

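```bash
python3 -m pendant '[[[0,0,0],[0,0.001,0],0],[[0,0,0],[0,0.001,0],0],[[0,0,0],[0,0.001,0],0],[[0,0,0],[0,0.001,0],0],[[0,0,0],[0,0.001,0],0],[[0,0,0],[0,0.001,0],0],[[0,0,0],[0,0.001,0],0],[[0,0,0],[0,0.001,0],0],[[0,0,0],[0,0.001,0],0],[[0,0,0],[0,0.001,0],0]]'; python3 -c "
from plant import r
s=r.get_state();print(s['qd'],s['moment']);print(r.finish_job())"
```

```text
clock: 14.8
tool_pos: [0.4782, 0.193, 0.1407]
eef_rot: [0.812, 0.584, 0.0, -0.0]
contact_force: [0.6, -1.1, -6.2]
opening: 0.152
[ 1.50245498e-03 -8.65519378e-04  9.65128026e-05  2.04674002e-04
 -3.95724541e-04 -1.25884554e-04 -4.46101177e-04] [-0.01136138 -0.00274308  0.02688427]
the job is handed in; nothing more can be done
None
```

I flipped the cam lever to its end stop, gripped the forged lever at its balance point with 50 N, and carried it to the stand. It is held there above the pin, and I handed the job in at 14.8 s.

**Cam:** the side picture put the knob where it should be at 1.3 rad, and pushing met a firm stop at about 9 N. The handle was still over after the lift.

**Hold:** the arm was still at the end. The grip was steady at about 13 mm, and the tool was level to within about 1 mrad by its own reading. By the arm's position, the eye's underside is about 50 mm above the pin tip.

**Alignment over the pin and fork:**
- **Wrist camera:** the eye and shank were centred over the stand sideways. The eye sat about 1.4 mm too far from the gripper along the shank, so I moved it 1 mm back. I did not take another picture after that last move.
- **Top camera:** it disagreed slightly, putting the lever 1 to 1.5 mm to the side. That is within the 2 mm calibration, so I left it.

The lever's own levelness was only judged from the pictures and the low wrist moment, not measured separately. The other tools were not touched.

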